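Open a seized sample jar in the bracing nest

TASK

Set the red-capped jar fully down into the blue bracing nest so that it cannot turn, then unscrew its tight cap anticlockwise until the threads let go, and lift the cap straight up just clear of the jar's mouth. Finish while still holding the cap in the gripper, level, just above the mouth (a finger's breadth or so of daylight), with the jar standing fully home in the nest. Leave the grey-capped jar and everything else on the table alone.

Things in the scene. Friction and masses are not known exactly. Their poses are not given: they have to be found in the camera images.
- jar: Clear jar with orange beads, without its cap. Square body 64 x 64 mm in plan, 64 mm high, then a round neck 49 mm in diameter up to the mouth at 96 mm. Origin: centre of the underside; z up, x and y square to the sides (any of the four quarter turns fits the nest; a paper label is on the -x side). About 0.35 kg. The only loose thing with a red cap.
- cap: Red round screw cap, 66 mm in diameter, 21 mm high, ribbed, a pale line along its x axis on top. Origin: centre of its lower (open) edge, z up. Screwed on, its origin is 80 mm above the jar's underside, its top at 101 mm, its x along the jar's x; 16 mm of bare neck lies between cap and square shoulder. Screwed on, it can carry the jar. It weighs 40 g.
- cap_top (a point): Centre of the cap's top. The cap is tight (0.3 to 0.5 N m: a spring gasket presses it on three lug threads); unless braced the jar turns along. Turned anticlockwise seen from above, it is free after 50 degrees relative to the jar (rises 2.5 mm if let) and meets a stop at 95: turn 60 to 90. The jar itself can turn up to 9 degrees in the nest. Clockwise is blocked.
- jar_mouth (a point): Centre of the jar's mouth, 96 mm above its underside. The freed cap lifts straight off and is clear of the mouth once its lower edge is above this point.
- nest: Bracing nest fixed to the table: blue square pocket on an aluminium base plate 120 x 108 mm (6 mm thick). Pocket 69 x 69 mm inside, square to the nest's x and y; walls 10 mm thick, rising to 40 mm above the table, topped by a 45 degree flare, 8 mm wide, up to 48 mm. Origin: centre of the base's underside.
- nest_floor (a point): Centre of the pocket's floor, 6 mm above the table, where the jar's underside rests.
- jar_grey: Look-alike jar with a grey cap and green beads, same sizes; leave alone. Origin: centre of the underside.
- tape_roll: Brown tape roll standing on its flat side, 100 mm in diameter, 48 mm high; leave alone. Origin: centre of the underside.
- label_roll: White label roll on end, 70 mm in diameter, 60 mm high; leave alone. Origin: centre of the underside.
- cutter: Yellow utility cutter lying flat, 145 x 26 x 18 mm; leave alone. Origin: under its middle.
- small_carton: Closed small carton 110 x 80 x 60 mm; leave alone. Origin: centre of the underside.
Not all that is in view belongs to the job. Of the things shaped like the cap, the red one is meant.

How it is judged:
By the outcome, as a careful person would: the job done as asked, in the order asked, and still so for the second after the job is handed in, while the arm keeps its last pose, push and grip.
It also fails if it takes over 51 s, if anything falls off the work surface, if the arm or the gripper's body presses on something with over 40 N, if the wrist force passes 120 N, or if a joint passes its speed limit or range.

ROBOT

A 6-joint arm with a two-finger parallel gripper is mounted at the origin on the work surface. World frame = base frame: x ahead of the robot, y to its left, z up, the work surface at z = 0. Lengths are in m, angles in rad, forces in N, time in s.
With the tool pointing down it reaches from about 0.35 to 0.775 m from the base axis. Payload 5.5 kg.
Tool frame: the origin (TCP) lies at the very end of the fingers, on their centre line; the grasp point (between the pads) lies 19 mm behind it (bot.pinch_z is the distance from the TCP to the grasp point, in m); z points along the fingers, x is the direction in which the jaws open and shut, and the axes are right-handed (so a half turn about z gives the same grasp; the last joint's range is limited). The gripper opens to 85 mm and grips with 20 to 120 N. Pads are 22 mm wide; open, the fingers measure 114 mm over their backs; the gripper's body (76 mm by 85 mm) begins 54 mm behind the grasp point. The pads swing forward as they close: fully open they stand 13 mm farther back than shut.
Start: joints at [1.184, 0.313, 0.046, 1.304, 0, 1.431], TCP at [0.14, 0.558, 0.231] pointing down, gripper open.
Joint ranges: [-2.76, 2.76], [-0.86, 1.69], [-1.03, 1.26], [-2.2, 2.34], [-1.47, 1.5], [-3.14, 3.14]. Speed limits (rad/s): [2.57, 2.57, 3.14, 3.14, 3.14, 3.14].

INTERFACE

Orientations are given as a 3x3 rotation matrix whose columns are the frame's x, y, z axes.
In Python, from plant import bot gives the robot as it stands.
- The arm moves only by the tool step_arm, never from a script. Its argument "commands" is text: rows parted by semicolons, each of 4 numbers parted by spaces: the shift along the tool's x, y, z in mm, then the turn about the tool's z in rad. A call has 1 to 12 rows; each row shifts and turns the commanded pose from where the row before left it, along the tool's axes as they then stand; what a row does not reach is not made up. A row lasts 1/10 s, in which the tool goes at most 50 mm and 8.59 degrees, less where a joint would pass 70% of its speed; a pose out of reach is approached as far as the arm can. A call is refused whole if a number of a shift passes 50 or a number of a turn 0.15, either way. A call with a gripper value outside its range is refused whole. "claw" is the closure in counts, from 0 (fully open) to 255 (shut), set as the call begins (left out, the last holds). The fingers move at their own pace and stop on an object; "squeeze" is the grip in N (left out, the last holds). Time passes only in rows, so rows that do not move let the fingers close. It gives the time, the measured TCP pose, the force and the opening at its end, in the units of the state.
- bot.sense(): the state, without advancing time (a new reading comes with each control period).
- bot.camera(name): name is "scene" or "top" or "wrist"; returns a dict with "frame" (400x640x3 uint8, blue, green, red), "vertical_fov" (degrees; the focal length in pixels is half the picture's height over the tangent of half this angle, whatever the lens; pixels are square), "cx", "cy" (the principal point, pixels), "rvec" (rotation vector, rad) and "tvec" (3), from world to camera coordinates, as OpenCV has them. Camera axes: x right, y down, z forward; pixel columns grow to the right and rows downward; lengths in m; the calibration is good to about 2 mm. A picture is of the moment at which its call begins. There is no depth.
- bot.sign_off(): hands the job in, once; it reports no verdict.
The state is a dict: "time": time; "joint_pos": joint angles; "qvel": joint speeds; "joint_torque": joint torques, N m; "eef_pos": TCP position; "ee_rot": TCP orientation; "force": force on the tool from outside, world axes, zero at the start; "ft_torque": the same for the moment, N m; "gripper_width": opening from 0.0 (shut) to 1.0 (fully open).
Only numpy, scipy, OpenCV 4.12 (cv2) and the standard library are available. Lean on these libraries where they do the work, as an engineer would, in place of code of your own. Each camera call takes 0.05 s, during which the arm holds its last target. There are 200 camera calls.

## Working session

There is one attempt and no reset: what is moved stays moved. The work goes in short steps, Python scripts to look and compute and a tool call to move; the robot and the scene stay as the last step left them, time stands still between calls to the robot, and variables do not carry over. Pictures are saved under pics/ and viewed, about 8 in all and at most 12, crops included, and the job is handed in when it is done.

Besides the shell and the picture viewer there is one more tool, called after "Call:" as name(argument=value, ...), one argument or row to a line, values as JSON. step_arm: Moves the arm, as the interface text tells. Its arguments: {"type":"object","properties":{"commands":{"type":"string"},"claw":{"type":"number"},"squeeze":{"type":"number"}},"required":["commands"]}

```bash
mkdir -p pics; ls; cat > h.py <<'E'
import cv2,numpy as np
from plant import bot
def cam(n,name=None):
    c=bot.camera(n); f=200/np.tan(np.radians(c['vertical_fov'])/2)
    K=np.array([[f,0,c['cx']],[0,f,c['cy']],[0,0,1]]); R=cv2.Rodrigues(np.array(c['rvec'],float))[0]; t=np.array(c['tvec'],float).ravel()
    if name: cv2.imwrite('pics/'+name,c['frame'])
    np.savez('pics/'+n+'.npz',K=K,R=R,t=t)
    return c['frame'],K,R,t
def load(n):
    d=np.load('pics/'+n+'.npz'); return d['K'],d['R'],d['t']
def ray(K,R,t,uv,z):
    o=-R.T@t; d=R.T@np.linalg.inv(K)@np.array([uv[0],uv[1],1.]); return o+d*(z-o[2])/d[2]
def proj(K,R,t,P):
    p=K@(R@np.asarray(P,float).T+t[:,None]); return (p[:2]/p[2]).T
E
python3 - <<'E'
from h import *
for n in('top','scene'): f,K,R,t=cam(n,n+'1.png'); print(n,-R.T@t,K[0,0])
s=bot.sense(); print({k:np.round(v,3).tolist() for k,v in s.items()})
E
```

```text
pics
top [0.35864602 0.03691355 1.21894125] 382.50014736521734
scene [ 1.20648703 -0.63531101  1.11288953] 481.7329049103848
{'time': 0.1, 'joint_pos': [1.184, 0.314, 0.045, 1.304, 0.0, 1.431], 'qvel': [-0.001, -0.002, 0.004, -0.001, -0.001, -0.002], 'joint_torque': [0.002, -48.172, 29.925, 0.013, -0.0, -0.0], 'eef_pos': [0.14, 0.557, 0.23], 'ee_rot': [[0.244, 0.97, -0.001], [0.97, -0.244, -0.002], [-0.002, -0.0, -1.0]], 'force': [-1.189, 0.906, 0.141], 'ft_torque': [0.0, 0.025, 0.03], 'gripper_width': 1.001}
```

View pics/top1.png

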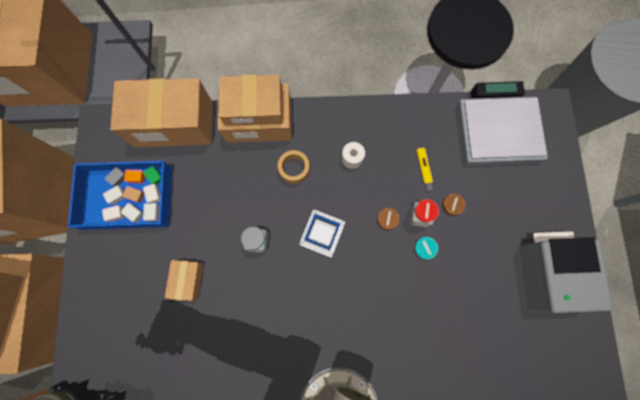

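View pics/scene1.png

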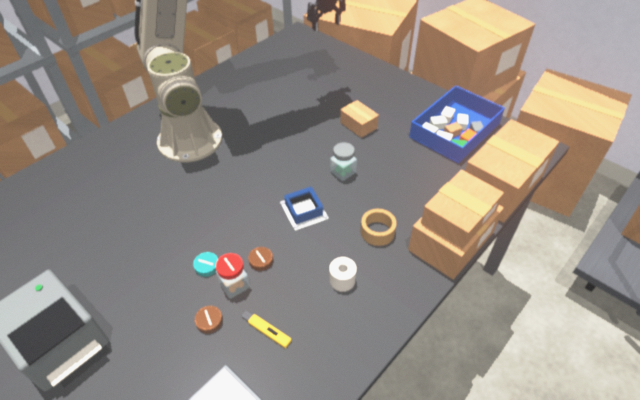

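Top view: red-capped jar at (427,211), nest at (323,232), grey jar at (254,239), and loose brown and teal caps around the red jar. I'll enlarge the jar and nest.

```bash
python3 - <<'E'
from h import *
a=cv2.imread('pics/top1.png')
cr=lambda x,y:cv2.resize(a[y:y+60,x:x+60],None,fx=6.5,fy=6.5,interpolation=cv2.INTER_CUBIC)
cv2.imwrite('pics/crop1.png',np.hstack([cr(397,181),cr(293,203)]))
hsv=cv2.cvtColor(a,cv2.COLOR_BGR2HSV); K,R,t=load('top')
def blob(m,x,y,w=30):
    q=np.zeros_like(m);q[y-w:y+w,x-w:x+w]=m[y-w:y+w,x-w:x+w]; n,l,s,c=cv2.connectedComponentsWithStats(q); i=1+np.argmax(s[1:,4]); return (l==i).astype(np.uint8),s[i],c[i]
red=((hsv[...,0]<6)|(hsv[...,0]>174))&(hsv[...,1]>150)&(hsv[...,2]>120)
m,s,c=blob(red.astype(np.uint8),427,211); cn=cv2.findContours(m,0,2)[0][0]; e=cv2.minEnclosingCircle(cn)
print(s,c,e,ray(K,R,t,e[0],.101))
bl=(hsv[...,0]>100)&(hsv[...,0]<130)&(hsv[...,1]>120)
m,s,c=blob(bl.astype(np.uint8),323,232,25); r=cv2.minAreaRect(cv2.findContours(m,0,2)[0][0]); print('nest',s,c,r,ray(K,R,t,r[0],.045))
E
```

```text
[415 200  24  22 345] [426.57971014 210.34492754] ((426.5, 210.5), 11.597513198852539) [ 0.56195164 -0.28400739  0.101     ]
nest [305 215  34  34 146] [320.11643836 229.15068493] ((321.7931213378906, 231.51724243164062), (25.997346878051758, 27.11151885986328), 21.801410675048828) [0.51826176 0.02928107 0.045     ]
```

View pics/crop1.png

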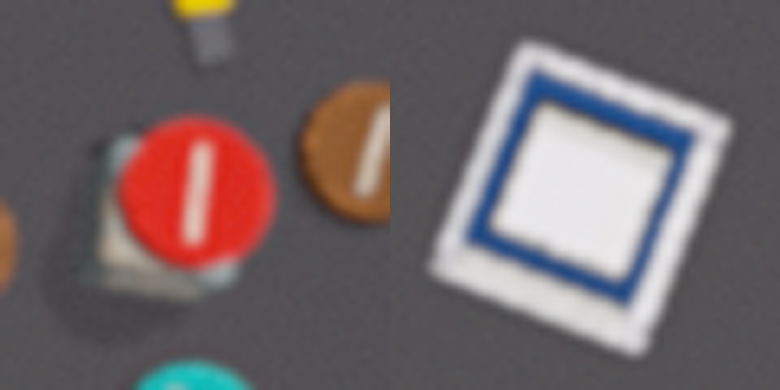

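```bash
python3 - <<'E'
from h import *
K,R,t=load('top')
f=lambda p,o,z:ray(K,R,t,((p[0]+.5)/6.5-.5+o[0],(p[1]+.5)/6.5-.5+o[1]),z)
def quad(ps,z):
    P=np.array([f((x-390,y),(293,203),z) for x,y in ps]); print(P[:,:2].mean(0))
    for i in range(4): d=P[(i+1)%4]-P[i]; print(np.linalg.norm(d[:2]),np.degrees(np.arctan2(d[1],d[0]))%90)
quad([(530,40),(732,125),(640,355),(432,268)],.006)
quad([(535,68),(695,135),(632,305),(468,240)],.048)
a,b=f((194,240),(397,181),.101),f((205,145),(397,181),.101); d=b-a; print('line',np.degrees(np.arctan2(d[1],d[0])))
a,b=f((90,285),(397,181),.0),f((205,295),(397,181),.0); d=b-a; print('side',np.degrees(np.arctan2(d[1],d[0])),np.linalg.norm(d))
E
```

```text
[0.51973089 0.02736618]
0.1086433996674161 64.68827676832201
0.12171904587980584 65.65540401950531
0.10963648927035063 65.28037425406319
0.12283931124457054 65.18606985307207
[0.51867499 0.02803587]
0.08289912455316513 64.83467548356204
0.08620096658537554 67.23630258260906
0.08308692273124821 66.27910400224981
0.08828711719574173 67.07469630332619
line -11.850812282317554
side -97.17547390256969 0.05686946461182486
```

Call:
step_arm(
  commands="-15 20 0 0;-25 32 0 0;-25 32 0 0;-25 32 0 0;-25 32 0 0;-25 32 0 0;-25 32 0 0;-25 32 0 0;-30 30 0 0;-30 30 0 0;-34 30 0 0;-34 30 0 0",
)

```text
time: 1.3
eef_pos: [0.4161, 0.1587, 0.2311]
ee_rot: [[0.244, 0.97, -0.0], [0.97, -0.244, 0.0], [0.0, -0.0, -1.0]]
force: [0.6, 0.4, 1.0]
gripper_width: 1.002
```

Call:
step_arm(
  commands="-36 24 0 0;-36 24 0 0;-36 24 0 0;-36 24 0 0;-36 24 0 0;-36 22 0 0;-36 22 0 0;-36 22 0 0;-36 22 0 0;-30 18 0 0;-30 18 0 0;-10 6 0 0",
)

```text
time: 2.5
eef_pos: [0.5622, -0.286, 0.2299]
ee_rot: [[0.247, 0.969, -0.001], [0.969, -0.247, 0.0], [-0.0, -0.001, -1.0]]
force: [0.0, -0.4, 0.3]
gripper_width: 1.003
```

```bash
python3 - <<'E'
from h import *
f,K,R,t=cam('wrist','wrist1.png'); s=bot.sense(); print(s['time'],s['eef_pos'],np.round(s['ee_rot'],3),-R.T@t)
E
```

```text
2.55 [ 0.56222205 -0.28620101  0.22981803] [[ 0.247  0.969 -0.001]
 [ 0.969 -0.247 -0.   ]
 [-0.    -0.001 -1.   ]] [ 0.47976367 -0.26419582  0.37392763]
```

View pics/wrist1.png

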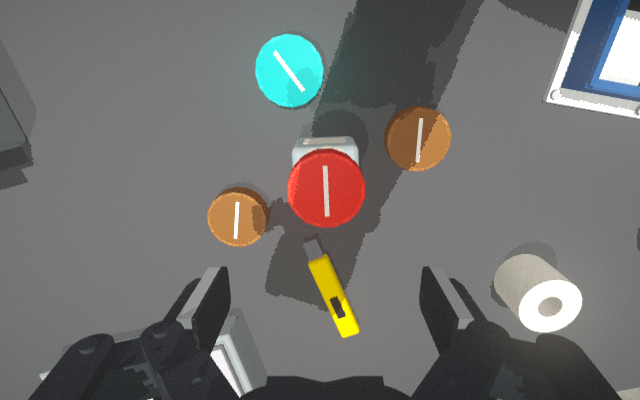

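Wrist view: red cap top centred near (326,187), its line from (325,166) to (327,216). The jar's shoulder edge (296,140)–(357,137) is visible behind it.

```bash
python3 - <<'E'
from h import *
K,R,t=load('wrist'); a=cv2.imread('pics/wrist1.png'); hsv=cv2.cvtColor(a,cv2.COLOR_BGR2HSV)
m=(((hsv[...,0]<6)|(hsv[...,0]>174))&(hsv[...,1]>150)&(hsv[...,2]>60)).astype(np.uint8)
cn=max(cv2.findContours(m,0,2)[0],key=cv2.contourArea)[:,0,:].astype(float)
# fit: project silhouette of cap cylinder z .08-.101
from scipy.optimize import least_squares
th=np.linspace(0,2*np.pi,120,endpoint=False)
def hull(p):
    P=np.vstack([np.c_[p[0]+.033*np.cos(th),p[1]+.033*np.sin(th),np.full(120,z)] for z in(.08,.101)])
    return cv2.convexHull(proj(K,R,t,P).astype(np.float32))
r=least_squares(lambda p:[cv2.pointPolygonTest(hull(p),tuple(q),True) for q in cn],[.562,-.285],diff_step=1e-4)
print(r.x,np.abs(r.fun).mean())
p,q=ray(K,R,t,(325,166),.101),ray(K,R,t,(327,216),.101); d=p-q; print('line',np.degrees(np.arctan2(d[1],d[0])))
p,q=ray(K,R,t,(296,140),.064),ray(K,R,t,(357,137),.064); d=q-p; print('side',np.degrees(np.arctan2(d[1],d[0])))
E
```

```text
[ 0.56432172 -0.28473216] 0.43386893426070827
line 167.935339396265
side 78.47268029523222
```

Call:
step_arm(
  commands="2 1.5 20 0;0 0 30 0;0 0 30 0;0 0 30 0;0 0 25 0;0 0 14 0;0 0 7 0;0 0 4 0;0 0 0 0;0 0 0 0",
)

```text
time: 3.55
eef_pos: [0.5645, -0.2813, 0.0723]
ee_rot: [[0.244, 0.97, 0.001], [0.97, -0.244, -0.001], [-0.0, 0.002, -1.0]]
force: [0.3, 0.5, 0.2]
gripper_width: 1.0
```

```bash
python3 - <<'E'
from h import *
f,K,R,t=cam('scene'); s=bot.sense(); print(s['time'],s['eef_pos'],s['force'])
w,*_=cam('wrist')
cv2.imwrite('pics/g1.png',np.hstack([cv2.resize(f[195:335,170:310],(400,400),interpolation=cv2.INTER_CUBIC),cv2.resize(w[:,120:520],(400,400))]))
E
```

```text
3.6 [ 0.56454842 -0.28148713  0.07242206] [ 0.19630981 -0.44623619  0.50936716]
```

View pics/g1.png

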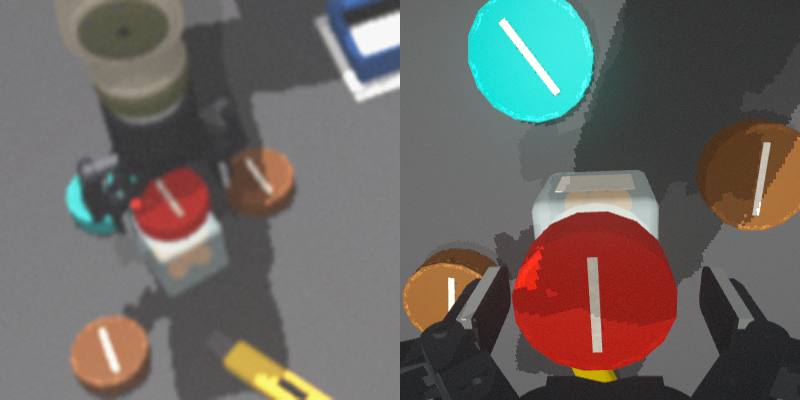

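Call:
step_arm(
  commands="-3 0 3 0;0 0 3 0;0 0 0 0;0 0 0 0",
)

```text
time: 4.05
eef_pos: [0.563, -0.2841, 0.065]
ee_rot: [[0.245, 0.97, -0.0], [0.97, -0.245, 0.0], [0.0, -0.0, -1.0]]
force: [0.1, -0.4, -0.9]
gripper_width: 1.001
```

Call:
step_arm(
  commands="0 0 0 0;0 0 0 0;0 0 0 0;0 0 0 0;0 0 0 0;0 0 0 0;0 0 0 0;0 0 0 0",
  claw=255,
  squeeze=90,
)

```text
time: 4.85
eef_pos: [0.5632, -0.2847, 0.0659]
ee_rot: [[0.245, 0.97, 0.0], [0.97, -0.245, -0.001], [-0.001, 0.001, -1.0]]
force: [-3.3, -3.1, 5.4]
gripper_width: 0.756
```

Call:
step_arm(
  commands="0 0 -8 0;0 0 -20 0;0 0 -30 0;0 0 -30 0;8 -3 -12 0;20 -8 0 0;30 -12 0 0;40 -17 0 0;40 -17 0 0;40 -17 0 0;40 -17 0 0;40 -16 0 0",
)

```text
time: 6.05
eef_pos: [0.5204, -0.0051, 0.1639]
ee_rot: [[0.244, 0.97, -0.003], [0.97, -0.244, 0.002], [0.001, -0.003, -1.0]]
force: [0.4, 1.0, -4.7]
gripper_width: 0.756
```

Call:
step_arm(
  commands="22 -9 0 0;10 -4 0 0;0 0 0 0.06;0 0 0 0.09;0 0 0 0.06;0 0 0 0.02;0 0 0 0;0 0 0 0",
)

```text
time: 6.85
eef_pos: [0.5174, 0.0262, 0.1649]
ee_rot: [[0.458, 0.889, -0.001], [0.889, -0.458, 0.0], [-0.0, -0.001, -1.0]]
force: [-0.1, 0.3, -4.9]
gripper_width: 0.756
```

```bash
python3 - <<'E'
from h import *
f,K,R,t=cam('scene','scene2.png'); s=bot.sense(); print(s['time'],s['eef_pos'],s['force'],s['ee_rot'],s['joint_pos'])
w,*_=cam('wrist','wrist2.png')
tp,*_=cam('top','top2.png')
cv2.imwrite('pics/g2.png',np.hstack([cv2.resize(f[110:250,230:370],(400,400),interpolation=cv2.INTER_CUBIC),cv2.resize(w[:,120:520],(400,400))]))
E
```

```text
6.9 [0.51748548 0.02624289 0.16500364] [ 0.13866428 -0.3403555  -4.3839429 ] [[ 4.58529072e-01  8.88679275e-01 -4.86855907e-04]
 [ 8.88679407e-01 -4.58529028e-01  2.05386705e-04]
 [-4.07146575e-05 -5.26834594e-04 -9.99999860e-01]] [-1.04436495e-01  2.34502745e-01 -2.25060248e-01  1.11173895e+00
  1.53514503e-04  3.71902783e-01]
```

View pics/g2.png

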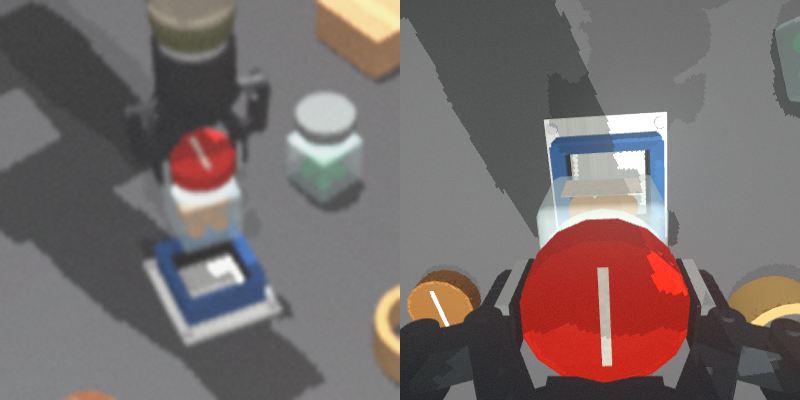

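Jar hangs upright over the nest; the nest's far plate corners show at about (265,121) and (387,113) in the wrist picture. I'll enlarge that part to fix its alignment.

```bash
python3 - <<'E'
import cv2
w=cv2.imread('pics/wrist2.png'); cv2.imwrite('pics/c2.png',cv2.resize(w[100:250,245:405],None,fx=4,fy=4,interpolation=cv2.INTER_CUBIC))
E
```

```text
(no output)
```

View pics/c2.png

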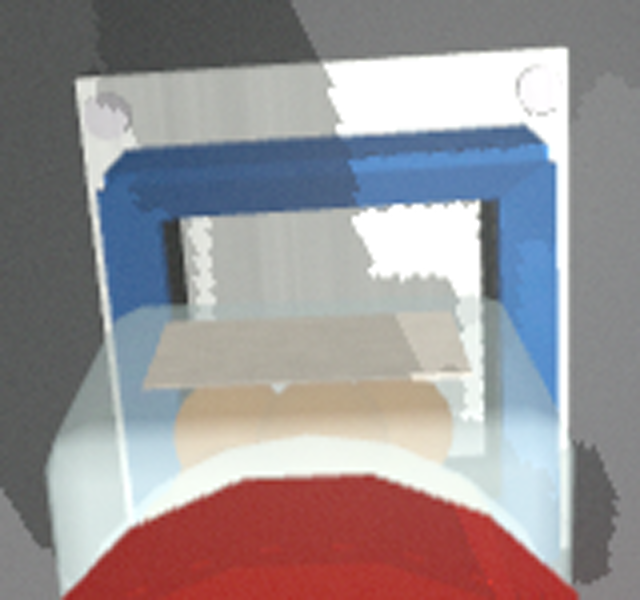

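```bash
python3 - <<'E'
from h import *
K,R,t=load('wrist')
g=lambda p,z:ray(K,R,t,((p[0]+.5)/4-.5+245,(p[1]+.5)/4-.5+100),z)
def seg(n,p,q,z,depth):
    a,b=g(p,z),g(q,z); d=(b-a)[:2]; L=np.hypot(*d); u=d/L; nrm=np.array([u[1],-u[0]]); c=(a+b)[:2]/2
    print(n,'len',L,'ang',np.degrees(np.arctan2(u[1],u[0])),'centre',c+nrm*depth)
seg('plate',(77,77),(568,47),.006,.06)
seg('pocket',(165,220),(498,200),.04,.0345)
seg('jarbot',(118,312),(500,303),.099,.032)
a,b=g((568,47),.006),g((566,545),.006);d=a-b;print('right edge',np.degrees(np.arctan2(d[1],d[0])))
p,q=ray(K,R,t,(322,267),.2),ray(K,R,t,(326,365),.2); d=p-q; print('line',np.degrees(np.arctan2(d[1],d[0])))
# cap centre
a=cv2.imread('pics/wrist2.png'); hsv=cv2.cvtColor(a,cv2.COLOR_BGR2HSV)
m=(((hsv[...,0]<6)|(hsv[...,0]>174))&(hsv[...,1]>150)&(hsv[...,2]>60)).astype(np.uint8)
x=np.nonzero(m.any(0))[0]; print('cap cols',x.min(),x.max()); 
E
```

```text
plate len 0.10810451095034304 ang 66.08496742434339 centre [0.52019796 0.02997593]
pocket len 0.06745487259418306 ang 66.14701583727444 centre [0.52102236 0.02998955]
jarbot len 0.061811936334237004 ang 64.07280169353436 centre [0.52029167 0.02429024]
right edge 155.91203377181392
line 154.5970515714787
cap cols 239 410
```

Call:
step_arm(
  commands="4 -1 5 -0.03;0 0 15 0;0 0 20 0;0 0 10 0;0 0 4 0;0 0 4 0;0 0 4 0;0 0 4 0;0 0 4 0;0 0 0 0",
)

```text
time: 8.0
eef_pos: [0.5183, 0.0304, 0.0949]
ee_rot: [[0.432, 0.902, -0.001], [0.902, -0.432, 0.0], [-0.0, -0.001, -1.0]]
force: [-0.5, -0.6, -4.6]
gripper_width: 0.754
```

Call:
step_arm(
  commands="0 0 5 0;0 0 5 0;0 0 5 0;0 0 3 0;0 0 2 0;0 0 1 0;0 0 1 0;0 0 0 0",
)

```text
time: 8.8
eef_pos: [0.5186, 0.0304, 0.0733]
ee_rot: [[0.432, 0.902, 0.0], [0.902, -0.432, 0.0], [0.0, -0.0, -1.0]]
force: [-0.2, -0.8, -4.9]
gripper_width: 0.755
```

Call:
step_arm(
  commands="0 0 0.7 0;0 0 0.7 0;0 0 0.7 0;0 0 0.5 0;0 0 0 0",
)

```text
time: 9.3
eef_pos: [0.5189, 0.0302, 0.0718]
ee_rot: [[0.432, 0.902, 0.001], [0.902, -0.432, -0.0], [0.0, 0.001, -1.0]]
force: [-3.1, -1.0, 6.2]
gripper_width: 0.754
```

Call:
step_arm(
  commands="0 0 0 -0.08;0 0 0 -0.1;0 0 -0.2 -0.1;0 0 -0.2 -0.1;0 0 -0.2 -0.1;0 0 0 0",
)

```text
time: 9.9
eef_pos: [0.5195, 0.0301, 0.0719]
ee_rot: [[-0.033, 0.999, 0.002], [0.999, 0.033, -0.0], [-0.0, 0.002, -1.0]]
force: [0.3, -1.4, 1.5]
gripper_width: 0.754
```

```bash
python3 - <<'E'
from h import *
s=bot.sense(); print({k:np.round(v,3).tolist() for k,v in s.items()})
E
```

```text
{'time': 9.9, 'joint_pos': [-0.096, 0.313, -0.366, 0.89, -0.0, -0.13], 'qvel': [0.001, -0.0, -0.002, 0.004, -0.002, 0.082], 'joint_torque': [0.593, -43.665, 25.682, -0.137, 0.301, -0.599], 'eef_pos': [0.519, 0.03, 0.072], 'ee_rot': [[-0.033, 0.999, 0.002], [0.999, 0.033, -0.0], [-0.0, 0.002, -1.0]], 'force': [0.331, -1.446, 1.528], 'ft_torque': [-0.166, 0.079, 0.041], 'gripper_width': 0.754}
```

Call:
step_arm(
  commands="0 0 -0.2 -0.1;0 0 -0.2 -0.1;0 0 -0.2 -0.1;0 0 -0.2 -0.1;0 0 -0.2 -0.1;0 0 0 0",
)

```text
time: 10.5
eef_pos: [0.5196, 0.0297, 0.0737]
ee_rot: [[-0.507, 0.862, 0.002], [0.862, 0.507, -0.001], [-0.002, 0.001, -1.0]]
force: [-2.7, -2.6, 9.6]
gripper_width: 0.753
```

Call:
step_arm(
  commands="0 0 -0.2 -0.1;0 0 -0.2 -0.1;0 0 -0.2 -0.1;0 0 0 -0.1;0 0 0 -0.08;0 0 0 0;0 0 0 0",
)

```text
time: 11.2
eef_pos: [0.52, 0.0296, 0.0741]
ee_rot: [[-0.846, 0.533, 0.003], [0.533, 0.846, -0.002], [-0.003, 0.0, -1.0]]
force: [0.1, -4.7, 6.7]
gripper_width: 0.754
```

```bash
python3 - <<'E'
from h import *
s=bot.sense(); print({k:np.round(v,3).tolist() for k,v in s.items()})
w,*_=cam('wrist','wrist3.png'); f,*_=cam('scene','scene3.png')
cv2.imwrite('pics/g3.png',np.hstack([cv2.resize(f[110:250,230:370],(400,400),interpolation=cv2.INTER_CUBIC),w[:,120:520]]))
E
```

```text
{'time': 11.2, 'joint_pos': [-0.097, 0.311, -0.363, 0.894, -0.001, -1.106], 'qvel': [0.002, -0.0, -0.001, 0.001, -0.002, 0.002], 'joint_torque': [2.287, -40.895, 23.589, 0.124, 1.279, 0.019], 'eef_pos': [0.52, 0.03, 0.074], 'ee_rot': [[-0.846, 0.533, 0.003], [0.533, 0.846, -0.002], [-0.003, 0.0, -1.0]], 'force': [0.058, -4.687, 6.74], 'ft_torque': [-0.881, 0.046, 0.002], 'gripper_width': 0.754}
```

View pics/g3.png

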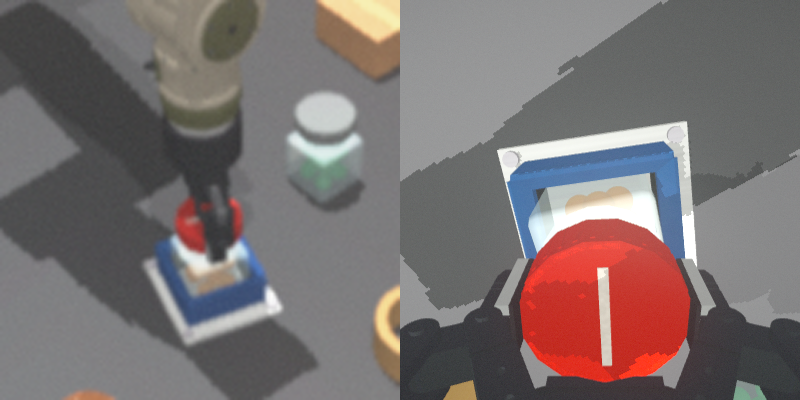

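Call:
step_arm(
  commands="0 0 -0.7 0;0 0 -0.7 0;0 0 -0.7 0;0 0 -0.7 0;0 0 -1 0;0 0 0 0;0 0 0 0",
)

```text
time: 12.0
eef_pos: [0.5181, 0.0307, 0.0763]
ee_rot: [[-0.849, 0.529, -0.001], [0.529, 0.849, 0.001], [0.001, -0.0, -1.0]]
force: [0.7, -1.3, -1.7]
gripper_width: 0.758
```

Call:
step_arm(
  commands="0 0 -1 0;0 0 -2 0;0 0 -3 0;0 0 -4 0;0 0 -5 0;0 0 -5 0;0 0 -3 0;0 0 -1.5 0;0 0 0 0;0 0 0 0;0 0 0 0",
)

```text
time: 13.1
eef_pos: [0.5184, 0.0304, 0.101]
ee_rot: [[-0.849, 0.529, -0.0], [0.529, 0.849, 0.0], [0.0, -0.0, -1.0]]
force: [-0.6, -0.5, -0.1]
gripper_width: 0.758
```

```bash
python3 - <<'E'
from h import *
s=bot.sense(); print({k:np.round(s[k],3).tolist() for k in('time','eef_pos','force','ft_torque')})
w,*_=cam('wrist','wrist4.png'); f,*_=cam('scene','scene4.png')
cv2.imwrite('pics/g4.png',np.hstack([cv2.resize(f[150:250,250:350],(400,400),interpolation=cv2.INTER_CUBIC),w[:,120:520]]))
E
```

```text
{'time': 13.1, 'eef_pos': [0.518, 0.03, 0.101], 'force': [-0.557, -0.544, -0.147], 'ft_torque': [0.05, 0.093, -0.03]}
```

View pics/g4.png

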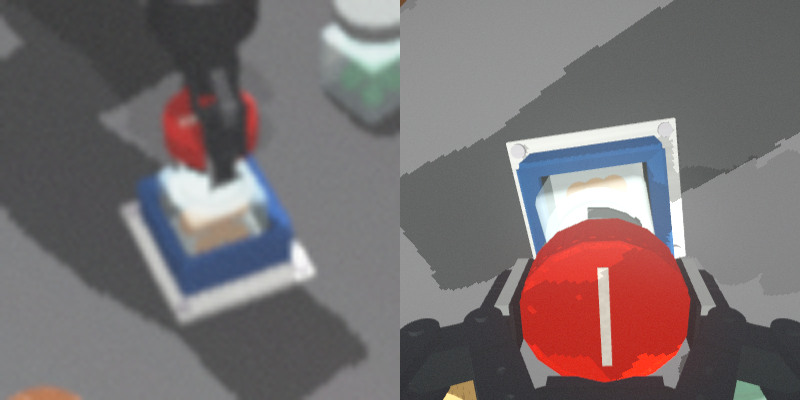

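The cap is off: the tool carries almost no weight, and the jar sits in the pocket. One last check: I'll overlay the jar model at full depth on the wrist and scene pictures.

```bash
python3 - <<'E'
from h import *
out=[]
for n,(x,y,w,h,k) in {'wrist':(220,100,200,180,2),'scene':(270,160,65,78,5)}.items():
    K,R,t=load(n); a=cv2.imread(f'pics/{n}4.png'); b=cv2.resize(a[y:y+h,x:x+w],None,fx=k,fy=k,interpolation=cv2.INTER_CUBIC)
    th=np.linspace(0,2*np.pi,60); c=np.array([.5188,.0300])
    def dr(P,col): cv2.polylines(b,[np.int32(((proj(K,R,t,P)-[x,y]+.5)*k-.5).round())],True,col,1)
    for dz,col in((0,(0,0,255)),(.005,(0,255,0))):
        dr(np.c_[c[0]+.0245*np.cos(th),c[1]+.0245*np.sin(th),0*th+.102+dz],col)
        q=np.radians(66+4+45+90*np.arange(4)); r=.032*2**.5
        dr(np.c_[c[0]+r*np.cos(q),c[1]+r*np.sin(q),0*q+.07+dz],col)
    out.append(cv2.copyMakeBorder(b,0,400-b.shape[0],0,0,0))
cv2.imwrite('pics/ov.png',np.hstack(out))
E
```

```text
(no output)
```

View pics/ov.png

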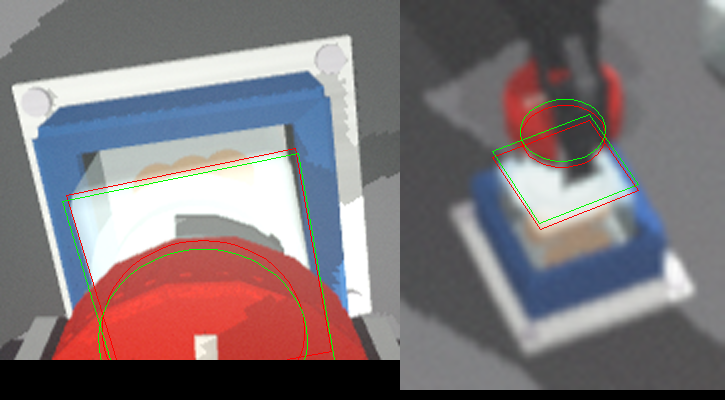

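```bash
python3 -c "
from plant import bot
print(bot.sign_off())"
```

```text
the job is handed in; nothing more can be done
None
```

I set the red-capped jar in the nest, unscrewed the cap and handed the job in at about 13 s. The gripper is still holding the cap level above the jar's mouth.

- **Jar in the nest:** it went in with no side force and stopped at the expected floor height, with about 11 N of contact. At the end it stands level in the pocket. My overlay of the jar model agreed with it being fully down, but only to within the few millimetres of camera calibration.
- **Unscrewing:** I turned the gripper 83° anticlockwise, and the pale line on the cap showed no slip in the grip. The jar can turn up to 9° in the nest, so that is roughly 74–83° relative to it. Turning torque then read near zero, so the threads had let go.
- **Lifting off:** the pull never reached the weight of the jar (at most 1.7 N down, against 4.9 N when carrying it) and ended near zero. The cap's lower edge is about 13 mm above the mouth, worked out from the tool height.
- **Disagreements:** the top and wrist cameras put the nest about 2 mm apart, so I aimed between them. A side force of about 4.7 N showed up at the end of the turn and was gone after the lift.

I touched nothing else that I know of. I only glanced at the other objects in the last pictures and did not measure them again.

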